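# Seat the LED module and present its lens

## Robot

A 7-joint arm with a two-finger parallel gripper is mounted at the origin on the work surface. World frame = base frame: x ahead of the robot, y to its left, z up, the work surface at z = 0. Lengths are in mm, angles in rad, forces in N, time in s.
With the tool pointing down it reaches from about 400 to 850 mm from the base axis. Payload 4.5 kg.
Tool frame: the origin (TCP) lies at the very end of the fingers, on their centre line; the grasp point (between the pads) lies 19 mm behind it; z points along the fingers, y is the line along which they close (so a half turn about z gives the same grasp; the last joint's range is limited). The gripper opens to 85 mm and grips with 20 to 120 N. Pads are 22 mm wide; open, the fingers measure 114 mm over their backs; the gripper's body (76 mm by 85 mm) begins 54 mm behind the grasp point. The pads swing forward as they close: fully open they stand 13 mm farther back than shut.
Start: joints at [1.146, 0.689, -0.195, 1.565, 0.157, 0.902, -0.215], TCP at [276.827, -560.376, 231.317] pointing down, gripper open.
Joint ranges: [-3.01, 3.01], [-0.46, 2.08], [-1.47, 1.51], [0.13, 2.56], [-1, 4.14], [0.04, 2.09], [-2.66, 2.66]. Speed limits (rad/s): [2.57, 2.57, 3.14, 3.14, 3.14, 3.14, 3.14].

## Interface

Orientations are given as a unit quaternion [x, y, z, w].
In Python, from cell import state, viewer, env gives the robot as it stands. The module is installed in compiled form; this text tells all that it offers.
- The arm moves only by the tool step_arm, never from a script. Its argument "rows" is a list of rows, each a list of 5 numbers: the shift along the tool's x, y, z in cm, then the turn about the tool's z in degrees, then the opening, from 0 (shut) to 1 (fully open). A call has 1 to 20 rows; each row is the pose to reach, as a shift and turn from the pose commanded when the call began, along the tool's axes at that moment; what a row does not reach only later rows make up. A row lasts 1/8 s, in which the tool goes at most 62.5 mm and 10.7 degrees, less where a joint would pass 70% of its speed; a pose out of reach is approached as far as the arm can. A call with a gripper value outside its range is refused whole. The fingers move at their own pace and stop on an object; "squeeze" is the grip in N (left out, the last holds). Time passes only in rows, so rows that repeat a pose let the fingers close. It gives the time, the measured TCP pose, the force, the opening and the grip force at its end, in the units of the state.
- state(): the state, without advancing time (a new reading comes with each control period).
- viewer.get_image(name): name is "scene" or "side" or "wrist"; returns (picture, depth): 480x640x3 uint8, red, green, blue; 480x640 float32, mm along the optical axis (not along the pixel's ray), 0 where there is no reading.
- viewer.calibration(name): a dict with "intrinsics" (3x3 intrinsics, pixels), "T" (4x4, takes a point from camera to world coordinates); the wrist camera has in their place "mount" (4x4, takes a point from camera to tool coordinates, whose origin is the TCP and whose axes are the flange's). Camera axes: x right, y down, z forward; pixel columns grow to the right and rows downward; lengths in mm; the calibration is good to about 2 mm. The wrist camera is an equidistant fisheye: a pixel r from the principal point sees the ray r / f radians off the axis. A picture is of the moment at which its call begins: read the wrist's pose just before it. calibration takes no time and is no camera call.
- env.sign_off(): hands the job in; it is judged then, once.
The state is a dict: "time_s": time; "joints": joint angles; "dq": joint speeds; "joint_efforts": joint torques, N m; "ee_pos": TCP position; "eef_rot": TCP orientation; "ft_force": force on the tool from outside, world axes, zero at the start; "torque": the same for the moment, N m; "finger_gap": opening from 0.0 (shut) to 1.0 (fully open); "grip_force": force on a finger pad.
Only numpy, scipy, OpenCV 4.12 (cv2) and the standard library are available. Lean on these libraries where they do the work, as an engineer would, in place of code of your own. Each camera call takes 0.05 s, during which the arm holds its last target. There are 200 camera calls.

## Task

Of the two lamps that have no white lens yet, one still has its round LED module standing proud: first press that module down until it is fully home. Then lift the cover flap of the grey parts box, draw the round white lens disc out of the rack beneath it, and finish holding the lens still in the gripper, on edge as it comes out, centred about 10 cm above the lamp you pressed, ready for fitting; do not put it down or let go. Leave the square metal blank in the box and do not disturb the other things on the bench.

Things in the scene. Friction and masses are not known exactly. Their poses are not given: they have to be found in the camera images.
- lamp: The lamp to finish: a round steel lamp housing, 140 mm across and 40 mm high, fixed to the bench (it cannot shift), with a round LED module in the middle of its top face. Origin: centre of its underside; z up. A second lamp of the same make stands on the bench with its module already home; which of the two stands where varies. (The row of lamps along the far edge has white lenses fitted.)
- module (a joint): How far the LED module of the lamp to finish has been pressed in, straight down, in m: 0 = standing 13 mm proud of the lamp's top face (as delivered, up to 0.003), 0.012 = fully home against its stop, almost flush (1 mm above the face). It moves against a steady friction of about 6 N and stays where it is left.
- module_top (a point): Centre of the top of the small flat boss (25 mm across, 4 mm high) in the middle of that LED module, the place to press. The module is a disc of 76 mm across, black on top with a ring of ten white LEDs. The boss top is 57 mm above the bench before pressing at joint value 0, 45 mm when home.
- other_lamp: The second lamp, same make and size, also fixed, its LED module already fully home. Nothing to do here. Origin: centre of its underside.
- parts_box: Grey metal parts box, fixed to the bench, open-topped under its flap: 130 mm (its x) by 200 mm (its y) by 95 mm high, walls and floor 5 mm. Origin: centre of its underside; its -x side is the front, towards the robot; yaw varies by up to 0.3 rad.
- rack_mid (a point): Centre of the top of the black rack inside the box, 33 mm above the bench. The rack has two slots, 35 mm either side of this point along the box's y, each holding one plate on edge in the box's x-z plane; slot walls are 3 mm thick and 13 mm apart. One slot holds the lens, the other the blank; which is which varies.
- flap (a joint): Opening angle of the box's cover flap in rad: 0 = shut (it may start up to 0.15 open), 1.57 = standing upright, 1.9 = the stop. It turns about the hinge along the box's far (+x) top edge; the hinge is stiff (about 0.14 N m) and the flap stays where it is left. The flap is a 130 x 200 x 6 mm grey plate.
- flap_handle (a point): Centre of the flap's handle: a dark steel round bar 16 mm in diameter and 30 mm long, lying along the box's y, on a 14 mm wide stem, 36 mm above the flap's underside and 105 mm from the hinge line, midway along the box. It can be pinched across its two end faces (30 mm), and then turns between the fingers as the flap swings.
- flap_hinge (a point): Middle of the flap's hinge line (which runs along the box's y), on the flap's underside, at the middle of the box's far top edge, 95.5 mm above the bench.
- lens: The lens: a round white plastic disc, 80 mm in diameter and 10 mm thick, 40 to 85 g, standing on edge in one slot of the rack, its top edge 10 mm below the box's rim. Origin: the centre of the disc; its y axis is the disc's axis (thickness), level while it stands on edge, along the box's y at the start.
- blank: A square-cut aluminium blank plate, 76 x 10 x 45 mm (x, y, z), standing in the other slot, lower than the lens. To be left in the box. Origin: centre of its underside.
- screwdriver: Screwdriver lying on the bench in front of the parts box; leave alone. Origin on its axis.
- trim_ring: Flat steel trim ring, 116 mm across and 8 mm high, lying on the bench; leave alone. Origin: centre of its underside.
- sealant: White sealant bottle, 44 mm across and 130 mm tall, standing behind the lamps; leave alone. Origin: centre of its underside.
- screw_jar: Low clear jar, 60 mm across and 60 mm tall, behind the lamps; leave alone. Origin: centre of its underside.
- carton: Cardboard carton, 90 x 120 x 60 mm; leave alone. Origin: centre of its underside.
- gland: Small black cable gland, 28 mm across and 30 mm tall, behind the lamps; leave alone. Origin: centre of its underside.
- wrench: Wrench lying on the bench to the left of the parts box; leave alone. Origin on its underside.

How it is judged (in metres and radians):
On the way, in this order (a step that is already met when the one before it is completed fails the run):
1. the proud LED module is pressed fully home (within 1.8 mm of its stop) (value of joint module above 0.0102 m), for 0.2 s.
2. the cover flap is lifted (past 1.0 rad) (value of joint flap above 1 rad), for 0.2 s.
3. the lens is drawn out, clear above the box's rim, held by the fingers (z of lens in the frame of parts_box above 0.135 m and contact force between the fingers and lens above 1 N), for 0.2 s.
At the end, for the whole second after the job is handed in: The LED module is home (within 1.8 mm), and the lens is held by the fingers and nothing else, still (under 30 mm/s), on edge (its axis within 0.35 rad of level), its centre within 30 mm sideways of the lamp's axis and 80 to 220 mm above the lamp's top face (value of joint module above 0.0102 m and contact force between the fingers and lens above 1 N and contact force between lens and parts_box below 0.1 N and contact force between lens and lamp below 0.1 N and horizontal distance between lens and lamp below 0.03 m and z of lens in the frame of lamp between 0.12 and 0.26 m and angle between lens's own y axis and vertical between 1.22 and 1.92 rad and linear speed of lens below 0.03 m/s); the arm keeps its last pose, push and grip.
It fails at once if the blank is lifted or shifted out of its slot (distance of blank from where it was at the start of the episode above 0.02 m).
It fails at once if one of the loose bystanders on the bench is disturbed (moved more than 30 mm) (distance of any of screwdriver, trim_ring, sealant, screw_jar, carton, gland, wrench from where it was at the start of the episode above 0.03 m).
It also fails if it takes over 70 s, if anything falls off the work surface, if the arm or the gripper's body presses on something with over 40 N, if the wrist force passes 120 N, or if a joint passes its speed limit or range.

## Working session

There is one attempt and no reset: what is moved stays moved. The work goes in short steps, Python scripts to look and compute and a tool call to move; the robot and the scene stay as the last step left them, time stands still between calls to the robot, and variables do not carry over. Pictures are saved under pics/ and viewed, at most 10 in all, crops included, and the job is handed in when it is done.

Besides the shell and the picture viewer there is one more tool, called after ">>>" as name([rows], argument=value, ...), one row to a line, values as JSON. step_arm: Moves the arm, as the interface text tells. Its arguments: {"type":"object","properties":{"rows":{"type":"array"},"squeeze":{"type":"number"}},"required":["rows"]}

```bash
mkdir -p pics; python3 - <<'E'
from cell import state, viewer
import cv2, numpy as np
s=state(); print(s)
for n in ("scene","side"):
    p,d=viewer.get_image(n); cv2.imwrite(f"pics/{n}0.png",p[:,:,::-1]); np.save(f"pics/{n}0.npy",d)
    c=viewer.calibration(n); print(n,c["intrinsics"],c["T"])
print(viewer.calibration("wrist"))
E
```

```text
{'time_s': 0.0, 'joints': array([ 1.14581579,  0.68999755, -0.19452012,  1.56634654,  0.15729982,
        0.90245838, -0.21509023]), 'dq': array([-3.15566711e-05, -1.05120308e-03,  1.48232393e-03, -1.45802548e-03,
       -1.82733430e-03,  1.67935069e-03, -8.74417836e-04]), 'joint_efforts': array([-1.15942798e-04, -5.39612997e+01, -1.26658984e+00, -1.58538294e+01,
        9.10782750e-03,  9.50809568e-03, -2.32733180e-05]), 'ee_pos': array([ 276.46170649, -559.81834513,  230.47504555]), 'eef_rot': array([ 9.73793548e-01,  2.27431967e-01, -2.65212561e-04, -8.69453764e-04]), 'ft_force': array([-0.09536182, -0.31147614, -0.07586854]), 'torque': array([ 0.02952525, -0.01086311,  0.04966018]), 'grip_force': 0.0, 'finger_gap': 1.003357788181597}
scene [[465.442897     0.         319.12607858]
 [  0.         465.442897   240.43798874]
 [  0.           0.           1.        ]] [[ 2.53575215e-01  7.74792127e-01 -5.79134501e-01  1.27312912e+03]
 [ 9.67234051e-01 -2.10866769e-01  1.41398362e-01 -1.73201358e+02]
 [-1.25658835e-02 -5.96013729e-01 -8.02875914e-01  1.05412955e+03]
 [ 0.00000000e+00 
[... 271 characters left out ...]
1156966e-01 -5.88701343e-01  7.04414540e+02]
 [-2.17601100e-02 -7.46996199e-01 -6.64472103e-01  9.26085299e+02]
 [ 0.00000000e+00  0.00000000e+00  0.00000000e+00  1.00000000e+00]]
{'intrinsics': array([[371.64829954,   0.        , 316.86446572],
       [  0.        , 371.64829954, 236.87339792],
       [  0.        ,   0.        ,   1.        ]]), 'mount': array([[-1.26022457e-03, -9.61269268e-01, -2.75608068e-01,
         7.11109748e+01],
       [ 9.99999052e-01, -1.36445456e-03,  1.86441789e-04,
         3.29823786e-01],
       [-5.55275448e-04, -2.75607571e-01,  9.61270076e-01,
        -1.42854037e+02],
       [ 0.00000000e+00,  0.00000000e+00,  0.00000000e+00,
         1.00000000e+00]])}
```

View pics/scene0.png

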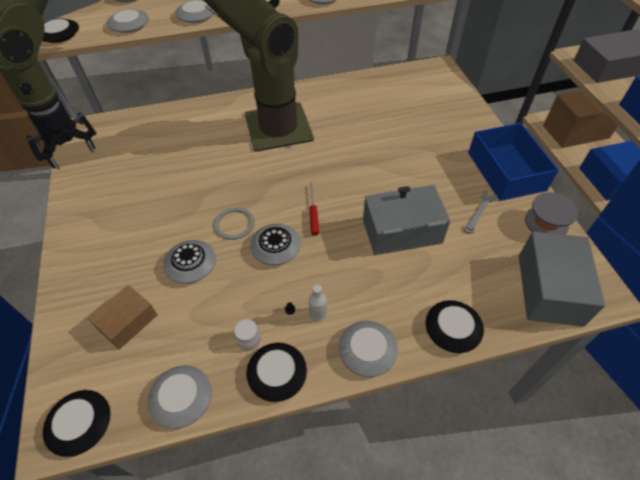

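View pics/side0.png

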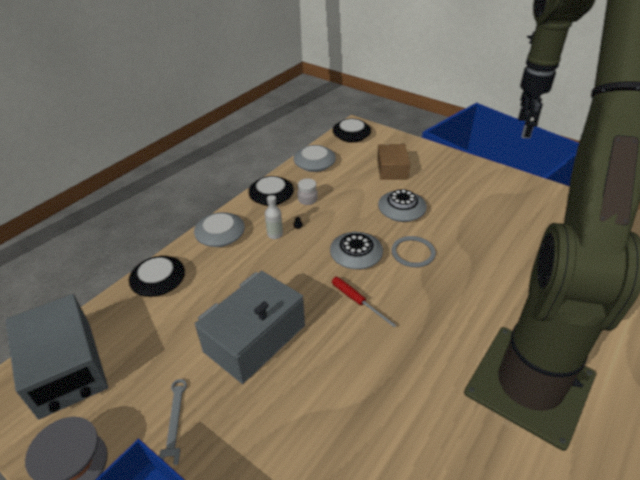

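Scene view: lamps at (189,258) and (275,240), the first apparently proud; box at (405,215) with its handle at (404,190). Side view: lamps at (402,200) and (356,246), box at (252,320), handle at (263,311). Next I'll measure from depth.

```bash
cat > h.py <<'E'
import numpy as np
from cell import state, viewer
from scipy.spatial.transform import Rotation as R
def cloud(n,d):
    c=viewer.calibration(n);K=c["intrinsics"];v,u=np.mgrid[:480,:640]
    P=np.stack([(u-K[0,2])/K[0,0]*d,(v-K[1,2])/K[1,1]*d,d],-1)
    W=P@c["T"][:3,:3].T+c["T"][:3,3]; W[d<=0]=np.nan; return W
def tool(p):
    "world point -> shift in tool axes (cm) from current pose"
    s=state(); return R.from_quat(s["eef_rot"]).inv().apply(np.array(p)-s["ee_pos"])/10
E
python3 - <<'E'
from h import *
import cv2
np.set_printoptions(precision=1,suppress=True)
for n,bx,lamps in (("scene",(350,175,460,260),[(189,258),(275,241)]),("side",(190,265,310,380),[(402,200),(356,246)])):
    W=cloud(n,np.load(f"pics/{n}0.npy"))
    for u,v in lamps:
        Q=W[v-35:v+35,u-40:u+40].reshape(-1,3); Q=Q[~np.isnan(Q[:,0])]
        print(n,u,v,W[v-1:v+2,u-1:u+2].reshape(-1,3).mean(0))
        c=W[v,u,:2]; r=np.hypot(*(Q[:,:2]-c).T)
        # top module points
        t=Q[(Q[:,2]>34)&(r<90)]
        print(' top med',np.median(t,0),'minmax mid',(t.min(0)+t.max(0))/2,np.ptp(t,axis=0))
        m=Q[r<30]; print(' module z pct',np.percentile(m[:,2],[5,25,50,75,95]), 'rim ring z', np.median(Q[(r>45)&(r<58)][:,2]))
    x0,y0,x1,y1=bx; Q=W[y0:y1,x0:x1].reshape(-1,3)
    f=Q[(Q[:,2]>88)&(Q[:,2]<125)]
    r=cv2.minAreaRect(f[:,:2].astype(np.float32)); print('flap',r,cv2.boxPoints(r))
    A=np.c_[f[:,:2],np.ones(len(f))]; k=np.linalg.lstsq(A,f[:,2],rcond=None)[0]; print('plane',k*[1000,1000,1],'n',len(f), np.median(f,0))
    h=Q[Q[:,2]>122]; print('handle',len(h),np.median(h,0),h.max(0),h.min(0))
E
```

```text
scene 189 258 [ 516.1 -340.2   51.9]
 top med [ 512.5 -342.7   44. ] minmax mid [ 505.5 -343.5   46. ] [116.2 114.7  23.9]
 module z pct [38.5 48.4 51.5 53.  55.5] rim ring z 28.479395017841057
scene 275 241 [ 514.2 -110.9   42.9]
 top med [ 511.7 -111.    39.7] minmax mid [ 508.6 -111.    41.5] [116.3 119.   14.9]
 module z pct [37.4 40.  41.8 43.3 46. ] rim ring z 33.16551262524666
flap ((546.0300903320312, 248.42892456054688), (200.93821716308594, 140.69253540039062), 86.2823715209961) [[469.3 152.7]
 [609.7 143.6]
 [622.7 344.1]
 [482.3 353.2]]
plane [-38.5   6.9 121.7] n 3025 [550.8 243.9 102.5]
handle 77 [508.2 249.8 138.8] [513.6 266.5 147.2] [494.6 234.8 122.6]
side 402 200 [ 493.1 -327.9   52.6]
 top med [ 492.2 -327.3   44. ] minmax mid [ 501.7 -338.3   47.4] [116.7 115.9  26.7]
 module z pct [39.9 49.1 52.5 54.  56.6] rim ring z 29.672768918647193
side 356 246 [ 498.4 -100.6   43.4]
 top med [ 499.2 -100.8   40.8] minmax mid [ 501.8 -106.2   42.2] [112.9 113.5  16.3]
 module z pct [39.7 41.3 42.8 44.5 47.6] rim ring z 33.490317552396675
flap ((542.3818359375, 250.48072814941406), (202.8577117919922, 138.0429229736328), 85.96630096435547) [[466.4 154.2]
 [604.1 144.4]
 [618.4 346.8]
 [480.7 356.5]]
plane [ -3.   -6.1 106.6] n 4834 [535.8 265.5 104.1]
handle 134 [498.  254.9 139.9] [510.8 269.5 146.1] [493.3 238.  122.1]
```

```bash
python3 - <<'E'
from h import *
print(tool([503,-341,130]))
E
```

```text
[29.99995382 -9.5740858  10.0690761 ]
```

>>> step_arm([
  [6,-2,0,0,0],
  [12,-4,0,10,0],
  [18,-5.7,0,20,0],
  [24,-7.6,0,30,0],
  [30,-9.6,3,30,0],
  [30,-9.6,7,30,0],
  [30,-9.6,7,30,0],
  [30,-9.6,7,30,0],
])

```text
time_s: 1.1
ee_pos: [502.7, -343.3, 162.3]
eef_rot: [0.999, -0.033, 0.0, 0.001]
ft_force: [-0.0, -0.6, 0.5]
finger_gap: 0.001
grip_force: 0.0
```

```bash
python3 - <<'E'
from h import *
import cv2
s=state();print(s["time_s"],s["ee_pos"],R.from_quat(s["eef_rot"]).as_matrix().round(3),s["finger_gap"],s["ft_force"])
p,d=viewer.get_image("wrist");cv2.imwrite("pics/w1.png",p[:,:,::-1])
c=viewer.calibration("wrist");K=c["intrinsics"];f=K[0,0]
T=np.eye(4);T[:3,:3]=R.from_quat(s["eef_rot"]).as_matrix();T[:3,3]=s["ee_pos"];T=T@c["mount"]
v,u=np.mgrid[:480,:640];a=u-K[0,2];b=v-K[1,2];r=np.hypot(a,b)+1e-9;th=r/f
t=np.tan(th);W=np.stack([a/r*t*d,b/r*t*d,d],-1)@T[:3,:3].T+T[:3,3];W[(d<=0)|(th>1.3)]=np.nan
np.save("pics/w1W.npy",W)
L=W[(W[...,2]>36)&(W[...,2]<70)&(np.hypot(W[...,0]-503,W[...,1]+341)<75)]
print(len(L),L.min(0),L.max(0))
E
```

```text
1.1 [ 502.67666003 -343.26311645  162.31077185] [[ 0.998 -0.067  0.   ]
 [-0.067 -0.998 -0.002]
 [ 0.     0.002 -1.   ]] 0.0010194417910019177 [-0.01493151 -0.64225011  0.45622247]
15416 [ 449.10334159 -401.69522761   36.00331019] [ 557.32253768 -289.46457594   57.61625242]
```

View pics/w1.png

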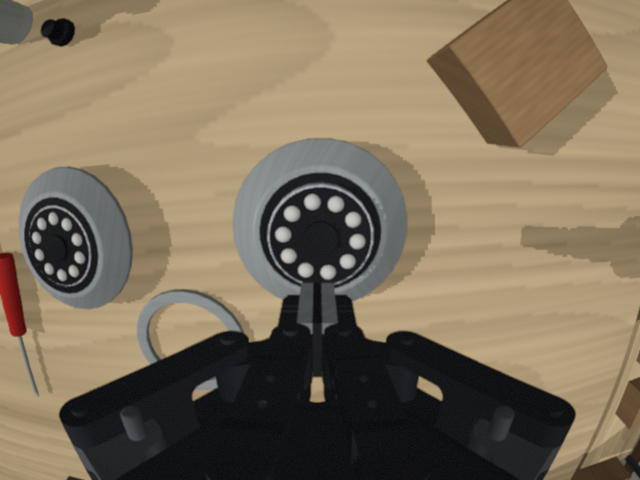

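The lamp is directly below the tool, with the boss at pixel (321,238).

```bash
python3 - <<'E'
from h import *
W=np.load("pics/w1W.npy");p=np.nanmedian(W[234:243,316:326].reshape(-1,3),0);print(p,tool(p))
Q=W[150:300,230:410].reshape(-1,3)
for z0,z1 in((37,41),(49,60)):
    q=Q[(Q[:,2]>z0)&(Q[:,2]<z1)];print(z0,(q.min(0)+q.max(0))/2,np.ptp(q,axis=0))
E
```

```text
[ 501.35336953 -345.78268579   55.73329049] [-0.16723527  0.19396486 10.71892628]
37 [ 502.57598041 -345.93320453   39.00081172] [105.90349181 111.05363036   3.99828651]
49 [ 501.1068629  -345.28602551   53.32776045] [74.19168342 74.7765032   8.57698394]
```

>>> step_arm([
  [-0.1,0.2,5,0,0],
  [-0.1,0.2,9,0,0],
  [-0.1,0.2,10,0,0],
  [-0.1,0.2,10.4,0,0],
  [-0.1,0.2,10.8,0,0],
  [-0.1,0.2,11.2,0,0],
  [-0.1,0.2,11.6,0,0],
  [-0.1,0.2,11.8,0,0],
  [-0.1,0.2,11.8,0,0],
])

```text
time_s: 2.28
ee_pos: [503.3, -344.6, 45.1]
eef_rot: [0.999, -0.033, 0.002, 0.001]
ft_force: [-0.4, 0.0, 7.0]
finger_gap: -0.001
grip_force: 3.4
```

>>> step_arm([
  [0,0,0.1,0,0],
  [0,0,0.2,0,0],
  [0,0,0.3,0,0],
  [0,0,0.3,0,0],
  [0,0,0.3,0,0],
])

```text
time_s: 2.9
ee_pos: [503.4, -344.7, 44.9]
eef_rot: [0.999, -0.033, 0.002, 0.001]
ft_force: [-5.0, 3.3, 28.3]
finger_gap: -0.003
grip_force: 14.2
```

>>> step_arm([
  [0,0,-3,0,0],
  [0,0,-9,0,0],
  [0,0,-15,0,0],
  [-0.6,-6,-20,0,0.3],
  [-1.2,-12,-21.5,0,0.6],
  [-1.8,-18,-21.5,0,0.6],
  [-2.4,-24,-21.5,0,0.6],
  [-3,-30,-21.5,0,0.6],
  [-3.6,-36,-21.5,0,0.6],
  [-4.2,-42,-21.5,0,0.6],
  [-4.8,-48,-21.5,0,0.6],
  [-5.4,-54,-21.5,0,0.6],
  [-6,-59,-21.5,0,0.6],
  [-6,-59,-21.5,0,0.6],
  [-6,-59,-21.5,0,0.6],
])

```text
time_s: 4.78
ee_pos: [480.4, 248.6, 255.5]
eef_rot: [0.999, -0.032, 0.0, 0.0]
ft_force: [0.0, -0.9, -0.6]
finger_gap: 0.603
grip_force: 0.0
```

```bash
cat >> h.py <<'E'
def wrist(name):
    import cv2
    s=state();p,d=viewer.get_image("wrist");cv2.imwrite(f"pics/{name}.png",p[:,:,::-1])
    c=viewer.calibration("wrist");K=c["intrinsics"];f=K[0,0]
    T=np.eye(4);T[:3,:3]=R.from_quat(s["eef_rot"]).as_matrix();T[:3,3]=s["ee_pos"];T=T@c["mount"]
    v,u=np.mgrid[:480,:640];a=u-K[0,2];b=v-K[1,2];r=np.hypot(a,b)+1e-9;th=r/f;t=np.tan(th)
    W=np.stack([a/r*t*d,b/r*t*d,d],-1)@T[:3,:3].T+T[:3,3];W[(d<=0)|(th>1.3)]=np.nan
    np.save(f"pics/{name}.npy",W);print(s["time_s"],s["ee_pos"],s["eef_rot"],s["finger_gap"],s["ft_force"]);return p,W
E
python3 - <<'E'
from h import *
import cv2
p,W=wrist("w2")
np.set_printoptions(precision=1,suppress=True)
Q=W[:400].reshape(-1,3);Q=Q[(abs(Q[:,0]-545)<120)&(abs(Q[:,1]-250)<150)]
f=Q[(Q[:,2]>92)&(Q[:,2]<118)]
r=cv2.minAreaRect(f[:,:2].astype(np.float32));print(r,cv2.boxPoints(r))
g=f[(abs(f[:,1]-250)>30)];A=np.c_[g[:,:2],np.ones(len(g))];print(np.linalg.lstsq(A,g[:,2],rcond=None)[0]*[1e3,1e3,1])
h=Q[(Q[:,2]>130)&(Q[:,2]<150)&(Q[:,0]<540)];print(len(h),np.median(h,0),h.min(0),h.max(0))
E
```

```text
4.775 [480.43419099 248.61250771 255.53371869] [ 9.99474491e-01 -3.24125617e-02  1.88528933e-04  3.64817662e-04] 0.6028700278535385 [ 0.02870375 -0.88146416 -0.56305749]
((544.4049682617188, 248.75192260742188), (201.08909606933594, 136.06912231445312), 86.58992767333984) [[470.5 152.4]
 [606.3 144.3]
 [618.3 345.1]
 [482.5 353.2]]
[-27.3   1.3 118.7]
917 [504.4 251.  142. ] [495.1 236.  134.8] [511.7 266.2 145.2]
```

View pics/w2.png

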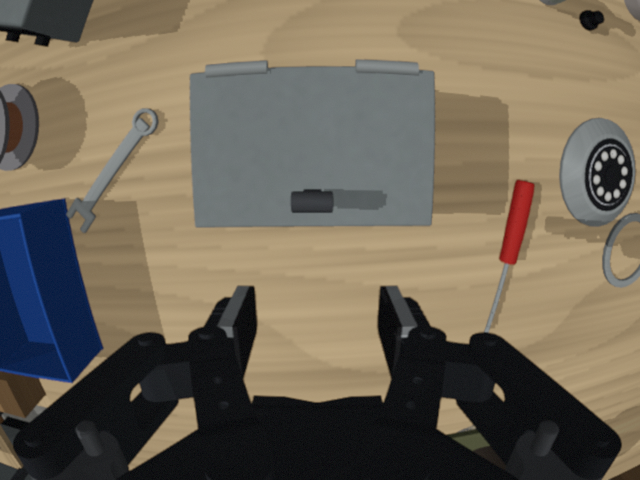

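Handle at pixels (312,202), world ≈(503,251,135); the flap is almost shut and the tool is aligned with the box yaw.

>>> step_arm([
  [2.2,-0.4,4,0,0.6],
  [2.2,-0.4,9,0,0.6],
  [2.2,-0.4,12,0,0.6],
  [2.2,-0.4,14,0,0.6],
  [2.2,-0.4,14,0,0.6],
  [2.2,-0.4,14,0,0.3],
  [2.2,-0.4,14,0,0.2],
  [2.2,-0.4,14,0,0.2],
  [2.2,-0.4,14,0,0.2],
], squeeze=40)

```text
time_s: 5.95
ee_pos: [503.3, 251.0, 115.8]
eef_rot: [0.999, -0.033, 0.001, 0.0]
ft_force: [1.0, -3.9, 1.4]
finger_gap: 0.341
grip_force: 41.4
```

>>> step_arm([
  [0.55,0,-1.25,0,0.2],
  [1.23,0,-2.36,0,0.2],
  [2.1,0,-3.45,0,0.2],
  [3.06,0,-4.43,0,0.2],
  [4.15,0,-5.25,0,0.2],
  [5.35,0,-5.98,0,0.2],
  [5.35,0,-5.98,0,0.2],
])

```text
time_s: 6.82
ee_pos: [556.3, 247.8, 176.1]
eef_rot: [0.999, -0.033, -0.0, 0.0]
ft_force: [-2.3, -4.3, 2.4]
finger_gap: 0.339
grip_force: 40.7
```

>>> step_arm([
  [1.3,0,-0.55,0,0.2],
  [2.61,0,-0.95,0,0.2],
  [4.0,0,-1.17,0,0.2],
  [5.36,0,-1.21,0,0.2],
  [6.75,0,-1.1,0,0.2],
  [8.1,0,-0.78,0,0.2],
  [9.4,0,-0.3,0,0.2],
  [10.65,0,0.31,0,0.2],
  [11.4,0,0.8,0,0.2],
  [11.4,0,0.8,0,0.2],
])

```text
time_s: 8.07
ee_pos: [672.2, 241.1, 167.8]
eef_rot: [0.999, -0.033, 0.002, -0.001]
ft_force: [1.6, -2.5, 3.8]
finger_gap: 0.338
grip_force: 39.6
```

>>> step_arm([
  [0,0,0,0,0.5],
  [0,0,0,0,0.5],
  [0,0,-3,0,0.5],
  [0,0,-8,0,0.5],
  [0,0,-11,0,0.5],
  [-5,0,-11,0,0.5],
  [-11,0,-11,0,0.5],
  [-16,0,-11,0,0.5],
  [-16,0,-11,0,0.5],
  [-16,0,-11,0,0.5],
])

```text
time_s: 9.32
ee_pos: [510.8, 252.0, 277.5]
eef_rot: [0.999, -0.032, 0.001, -0.0]
ft_force: [0.7, 0.0, 0.5]
finger_gap: 0.499
grip_force: 0.0
```

```bash
python3 - <<'E'
from h import *
p,W=wrist("w3"); print(state()["joints"])
E
```

```text
9.325 [510.84154691 251.99145576 277.51665721] [ 9.99485668e-01 -3.20549418e-02  8.15119010e-04 -4.65022703e-04] 0.49867463538420054 [0.67238001 0.02567283 0.51726298]
[-0.55745863  0.55687225  0.03156269  1.68676638 -0.02087638  0.89635464
 -2.15357248]
```

View pics/w3.png

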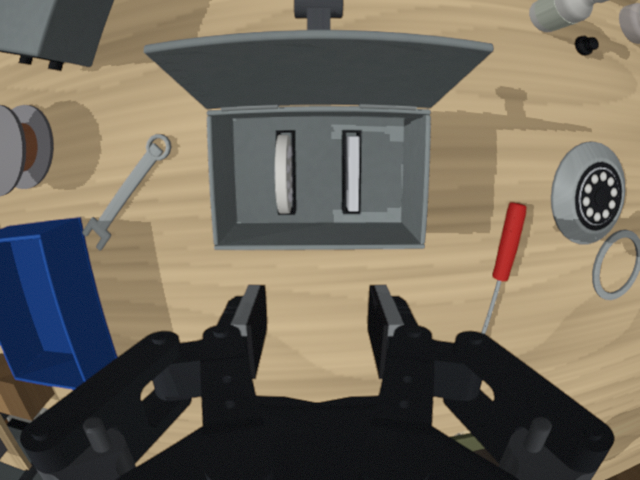

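The lens (round) is in the left slot at (285,172); the blank is at (352,172). The flap is well open.

```bash
python3 - <<'E'
from h import *
W=np.load("pics/w3.npy");np.set_printoptions(precision=1,suppress=True)
for u0,u1 in((272,298),(340,364)):
    Q=W[128:218,u0:u1].reshape(-1,3);q=Q[(Q[:,2]>50)&(Q[:,2]<95)]
    print(len(q),np.median(q,0),q.min(0),q.max(0))
    for x0 in range(500,590,15):
        t=q[(q[:,0]>=x0)&(q[:,0]<x0+15)]
        if len(t):print(x0,len(t),t[:,1].min(),t[:,1].max(),t[:,2].max())
Q=W[90:255,200:440].reshape(-1,3);q=Q[abs(Q[:,2]-95)<4]
import cv2
r=cv2.minAreaRect(q[:,:2].astype(np.float32));print(r)
c=np.array([544.5,248.5]);ya=-0.062;print('pred lens',c+35*np.array([-np.sin(ya),np.cos(ya)]))
E
```

```text
1046 [547.6 282.   78.4] [506.1 274.7  50.1] [583.2 290.5  87.1]
500 74 279.9887053909189 290.5279116165107 74.03510356698615
515 196 276.9964470604336 289.58966205521045 83.53016076434415
530 213 276.3655400428027 289.0267135047802 86.50325905848314
545 241 275.8748365729337 288.5020842411924 87.11513400409711
560 226 274.6944331174268 287.54268130116463 82.12336033528669
575 96 276.67110072647665 286.889583331321 70.94916776870576
464 [538.9 214.2  50.6] [502.2 207.1  50. ] [577.4 221.2  53.2]
500 89 211.55019903027778 221.18561099265412 53.21135295995907
515 91 210.120462752058 220.48608217849844 52.82485485930505
530 88 209.04320952261182 218.8182174348681 52.311905070225464
545 99 208.3916592947098 218.11166546365888 52.45853541800386
560 81 207.11608552990717 217.00695505215572 52.100956815711015
575 16 207.41935092990568 216.39364229733044 51.860867002427426
((541.6968383789062, 248.65599060058594), (200.57467651367188, 132.13047790527344), 86.61509704589844)
pred lens [546.7 283.4]
```

>>> step_arm([
  [2.4,-3.3,3,0,0.4],
  [2.4,-3.3,8,0,0.4],
  [2.4,-3.3,13,0,0.4],
  [2.4,-3.3,16,0,0.4],
  [2.4,-3.3,16,0,0.4],
])

```text
time_s: 10.0
ee_pos: [536.0, 281.7, 114.5]
eef_rot: [0.999, -0.033, -0.002, 0.001]
ft_force: [-0.3, 0.4, -0.1]
finger_gap: 0.407
grip_force: 0.0
```

>>> step_arm([
  [0,-0.15,2,0,0.4],
  [0,-0.15,4,0,0.4],
  [0,-0.15,5.5,0,0.4],
  [0,-0.15,6.4,0,0.4],
  [0,-0.15,6.4,0,0.4],
])

```text
time_s: 10.62
ee_pos: [536.5, 284.2, 53.0]
eef_rot: [0.999, -0.033, -0.0, 0.0]
ft_force: [-0.4, 0.0, -0.4]
finger_gap: 0.404
grip_force: 0.0
```

>>> step_arm([
  [0,0.05,0.2,0,0.2],
  [0,0.05,0.2,0,0.05],
  [0,0.05,0.2,0,0.0],
  [0,0.05,0.2,0,0.0],
  [0,0.05,0.2,0,0.0],
  [0,0.05,0.2,0,0.0],
], squeeze=40)

```text
time_s: 11.38
ee_pos: [536.7, 283.7, 51.5]
eef_rot: [0.999, -0.032, 0.0, -0.0]
ft_force: [0.7, -1.0, 5.0]
finger_gap: 0.108
grip_force: 42.6
```

>>> step_arm([
  [0,0,-1,0,0],
  [0,0,-2.5,0,0],
  [0,0,-5,0,0],
  [0,0,-8,0,0],
  [0,0,-11,0,0],
  [0,0,-14,0,0],
  [0,0,-17,0,0],
  [0,0,-17,0,0],
  [0,0,-17,0,0],
  [0,0,-17,0,0],
])

```text
time_s: 12.62
ee_pos: [535.4, 283.4, 219.9]
eef_rot: [0.999, -0.032, -0.001, 0.001]
ft_force: [-0.4, -0.6, -0.8]
finger_gap: 0.109
grip_force: 41.8
```

```bash
python3 - <<'E'
from h import *
import cv2
p,W=wrist("w4"); print(state()["grip_force"])
p,d=viewer.get_image("side");cv2.imwrite("pics/s4.png",p[60:460,130:530,::-1])
E
```

```text
12.625 [535.43867768 283.35389633 219.90364411] [ 9.99477017e-01 -3.23109061e-02 -1.09478528e-03  7.06812310e-04] 0.10867495322974652 [-0.42603625 -0.61500604 -0.82214493]
41.75973951816559
```

View pics/w4.png

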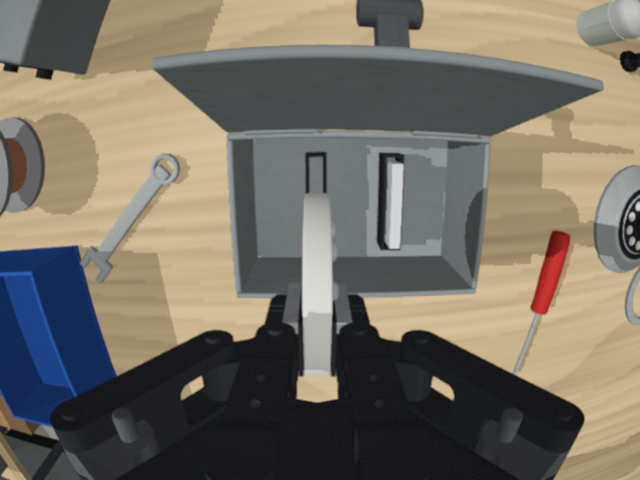

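View pics/s4.png

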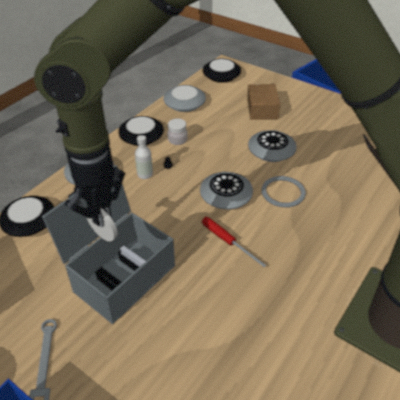

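The lens is out, on edge and firmly held at (317,280); the blank is still in its slot. Next I carry the lens to the lamp.

>>> step_arm([
  [0,1,0,0,0],
  [0,4,0,0,0],
  [0,8.5,0,0,0],
  [0,13.5,0,0,0],
  [0,18.5,0,0,0],
  [0,23.5,0,0,0],
  [0,28.5,0,0,0],
  [0,33.5,0,0,0],
  [-0.1,38.5,0,0,0],
  [-0.2,43.5,0,0,0],
  [-0.3,48.5,0,0,0],
  [-0.4,53.5,0,0,0],
  [-0.4,58,0,0,0],
  [-0.4,61,1,0,0],
  [-0.4,62.5,2.5,0,0],
  [-0.4,63,4.5,0,0],
  [-0.4,63,6,0,0],
  [-0.4,63,6.2,0,0],
  [-0.4,63,6.2,0,0],
  [-0.4,63,6.2,0,0],
])

```text
time_s: 15.22
ee_pos: [492.2, -344.6, 159.9]
eef_rot: [0.999, -0.032, 0.001, 0.0]
ft_force: [-0.8, -0.4, -1.2]
finger_gap: 0.107
grip_force: 41.7
```

```bash
python3 - <<'E'
from h import *
p,W=wrist("w5");s=state();print(s["grip_force"])
Q=W[180:400,295:345].reshape(-1,3);q=Q[(Q[:,2]>120)&(abs(Q[:,1]+345)<9)]
print((R.from_quat(s["eef_rot"]).inv().apply(q-s["ee_pos"])).max(0))
E
```

```text
15.225 [ 492.18131801 -344.5564232   159.86165909] [ 9.99485009e-01 -3.20804818e-02  6.69626781e-04  3.33302409e-04] 0.10709209090204208 [-0.82183042 -0.42673627 -1.15695862]
41.727190017700195
[47.15396086  8.56865856 29.36750136]
```

View pics/w5.png

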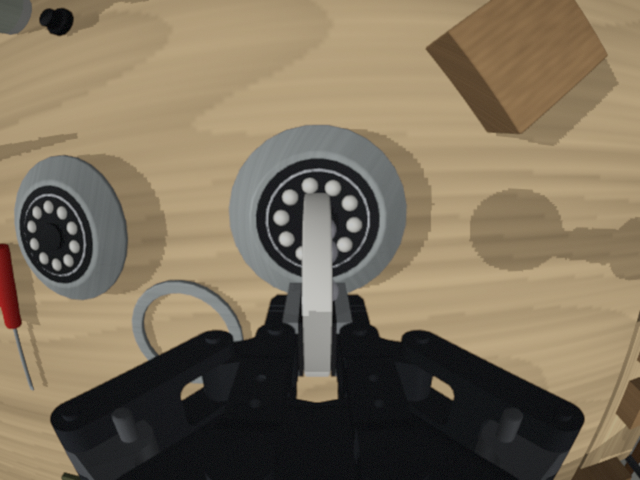

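The lens is on edge over the pressed lamp, about 3 mm off its axis with its centre at z≈153 mm, and the module sits flush.

```bash
python3 -c "
from cell import env
print(env.sign_off())"
```

```text
the job is handed in; nothing more can be done
None
```

I handed the job in, with no verdict returned: the module is pressed home, the flap is open, and the lens is held still on edge about 11 cm above the pressed lamp, with the blank left in its slot.

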